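# Load the class kit tray, tall bottle last

### The job

Load the class kit tray, tall thing last: slide the flat paint tin along the table, keeping it flat, through the tray's open end and all the way home against the back wall. Then stand the tall glue bottle gently upright on the tray floor, in the space left in front of the tin, fully inside the open end, and let go. Do not drop or topple the bottle, and leave everything else where it is.

Things in the scene. Friction and masses are not known exactly. Their poses are not given: they have to be found in the camera images.
- tray: Light grey moulded kit tray fixed to the table, 270 mm long (its x) by 196 wide (its y), walls 30 high, 4 thick. Origin: centre of its underside. x points from the open end (facing the robot's right, within 0.2 rad) to the back wall, whose inner face is at x = +131 mm. Floor top at z = 4. Wide open lane at y -28 to +94; closed narrow bay holding the eraser at y -94 to -32, away from the robot.
- bay (a point): Point on the tray's floor, on the lane's centre line (tray frame x = -67, y = +33, z = 4 mm), in the middle of the space left in front of the tin when home: from the flat floor's front edge, x = -115, to the tin, x = -19. Before that edge a bevelled lip slopes down to the table at x = -135 mm; the lane has no front wall.
- case: Flat dark steel paint tin, a closed slab 150 mm long (its x), 105 wide (its y), 36 high, about 0.45 kg: too wide to grasp. Origin: centre of its underside, z up. It lies flat on the table before the tray's open end, off to the side and askew. Home, it lies lengthwise in the lane (122 mm wide) against the back wall, origin at tray x = +56 mm, either end first.
- bottle: Tall white glue bottle, the only bottle: round body 60 mm across up to 100 mm high, shoulder up to 120 mm, then a round cap 32 mm across from 122 to 160 mm high (the top), about 0.3 kg. Origin: centre of its underside, z up. It stands on the table at the far left or far right; the cap can be gripped from above.
- penpot: Black round pen pot, 72 mm across, 95 mm high, with pencils up to about 185 mm high. Origin: centre of its underside. Stands at the far left or far right, where the bottle does not. Leave alone.
- eraser: Wooden board eraser 120 x 45 x 32 mm lying in the tray's narrow bay. Origin: centre of its underside. Leave there.
- stapler: Black stapler 140 x 34 mm, 58 mm high, on the right. Origin: centre of its underside. Leave alone.
- notes: Block of pale sticky notes 76 x 76 x 20 mm, lying near right. Origin: centre of its underside. Leave alone.
- phone: Black phone 150 x 72 x 9 mm lying on the left. Origin: centre of its underside. Leave alone.
- mug: White mug 82 mm across, 95 mm high, behind the tray on the left. Origin: centre of its underside. Leave alone.
There are look-alikes about, which are no part of the job. Of the things shaped like the bottle, the white one is meant. What is shaped like the case but white is not meant.

How it is judged:
On the way, in this order (a step that is already met when the one before it is completed fails the run):
1. the paint tin lies home in the lane, with the bottle not yet in the tray (x of case in the frame of tray between 0.046 and 0.072 m and y of case in the frame of tray between 0.018 and 0.048 m and z of case in the frame of tray below 0.01 m and angle between the x axis of case and the x axis of tray, either way round below 0.12 rad and angle between case's own z axis and vertical below 0.06 rad and horizontal distance between bottle and bay above 0.12 m), for 0.2 s.
2. the bottle stands in the lane in front of the tin (x of bottle in the frame of tray between -0.092 and -0.035 m and y of bottle in the frame of tray between -0.005 and 0.071 m and z of bottle in the frame of tray below 0.01 m and angle between bottle's own z axis and vertical below 0.1 rad and linear speed of bottle below 0.03 m/s), for 0.2 s.
At the end, for the whole second after the job is handed in: The paint tin lies flat on the floor of the tray's wide lane, within 10 mm of touching the back wall and within 0.12 rad of lengthwise; the bottle stands upright (within 0.1 rad) on the tray floor in front of it, its base inside the floor's front edge to within 7 mm; both are released and at rest (all of step 2 and x of case in the frame of tray between 0.046 and 0.072 m and y of case in the frame of tray between 0.018 and 0.048 m and z of case in the frame of tray below 0.01 m and angle between the x axis of case and the x axis of tray, either way round below 0.12 rad and angle between case's own z axis and vertical below 0.06 rad and linear speed of case below 0.03 m/s and contact force between the fingers and bottle below 0.01 N).
It fails at once if the paint tin is lifted on edge (tilted over 0.3 rad) (angle between case's own z axis and vertical above 0.3 rad).
It fails at once if the bottle topples (tilted over 0.6 rad) (angle between bottle's own z axis and vertical above 0.6 rad).
It fails at once if the bottle is dropped or thrown (faster than 0.6 m/s with no finger on it) (linear speed of bottle above 0.6 m/s and contact force between the fingers and bottle below 0.01 N).
It fails at once if another thing (pen pot, eraser, stapler, note pad, phone or mug) is moved more than 30 mm (distance of any of penpot, eraser, stapler, notes, phone, mug from where it was at the start of the episode above 0.03 m).
It also fails if it takes over 72 s, if anything falls off the work surface, if the arm or the gripper's body presses on something with over 40 N, if the wrist force passes 120 N, or if a joint passes its speed limit or range.

### The arm

A 6-joint arm with a two-finger parallel gripper is mounted at the origin on the work surface. World frame = base frame: x ahead of the robot, y to its left, z up, the work surface at z = 0. Lengths are in m, angles in rad, forces in N, time in s.
With the tool pointing down it reaches from about 0.35 to 0.85 m from the base axis. Payload 8.1 kg.
Tool frame: the origin (TCP) lies at the very end of the fingers, on their centre line; the grasp point (between the pads) lies 19 mm behind it; z points along the fingers, y is the direction in which the jaws open and shut (so a half turn about z gives the same grasp; the last joint's range is limited). The gripper opens to 93 mm and grips with 3 to 60 N. Pads are 15 mm wide; open, the fingers measure 128 mm over their backs; the gripper's body (75 mm by 188 mm) begins 65 mm behind the grasp point.
Start: joints at [1.11, 0.13, 1.488, -0, 1.523, -0.085], TCP at [0.22, 0.558, 0.219] pointing down, gripper open.
Joint ranges: [-2.96, 2.96], [-0.89, 2.26], [0.02, 2.5], [-1.34, 4.48], [0, 2.73], [-2.66, 2.66]. Speed limits (rad/s): [2.39, 2.39, 2.79, 3.14, 3.14, 3.14].

### API

Orientations are given as a rotation vector (axis times angle).
In Python, from plant import robot gives the robot as it stands.
- The arm moves only by the shell command python3 -m inch 'ROWS' [FORCE]. ROWS is JSON, a list that holds one entry, the list of rows, each a list of 7 numbers: the shift along the tool's x, y, z in cm, then the turn, a rotation vector about the tool's x, y, z in degrees, then the gripper command: -1 is fully open, 1 is shut, values between are in proportion. A call has 1 to 5 rows; each row shifts and turns the commanded pose from where the row before left it, along the tool's axes as they then stand; what a row does not reach is not made up. A row lasts 1/10 s, in which the tool goes at most 50 mm and 8.59 degrees, less where a joint would pass 70% of its speed; a pose out of reach is approached as far as the arm can. A call with a gripper value outside its range is refused whole. The fingers move at their own pace and stop on an object; FORCE is the grip in N (left out, the last holds). Time passes only in rows, so rows that do not move let the fingers close. It gives the time, the measured TCP pose, the force and the opening at its end, in the units of the state.
- robot.read_state(): the state, without advancing time (a new reading comes with each control period).
- robot.read_camera(name): name is "side" or "top"; returns a dict with "image" (400x640x3 uint8, blue, green, red), "K" (3x3 intrinsics, pixels), "R" (3x3) and "t" (3): a world point X has camera coordinates R X + t. Camera axes: x right, y down, z forward; pixel columns grow to the right and rows downward; lengths in m; the calibration is good to about 2 mm. A picture is of the moment at which its call begins. There is no depth.
- robot.close_job(): hands the job in, once; it reports no verdict.
The state is a dict: "t": time; "q": joint angles; "dq": joint speeds; "joint_torque": joint torques, N m; "tool_pos": TCP position; "orientation": TCP orientation; "force": force on the tool from outside, world axes, zero at the start; "wrist_torque": the same for the moment, N m; "opening": finger opening in m.
Only numpy, scipy, OpenCV 4.12 (cv2) and the standard library are available. Lean on these libraries where they do the work, as an engineer would, in place of code of your own. Each camera call takes 0.05 s, during which the arm holds its last target. There are 200 camera calls.

## Working session

There is one attempt and no reset: what is moved stays moved. The work goes in short steps, Python scripts to look and compute and a shell command to move; the robot and the scene stay as the last step left them, time stands still between calls to the robot, and variables do not carry over. Pictures are saved under pics/ and viewed, about 8 in all and at most 12, crops included, and the job is handed in when it is done.

```bash
ls; mkdir -p pics; cat > h.py <<'E'
import numpy as np, cv2
from scipy.spatial.transform import Rotation as Ro
from plant import robot
def cam(n,save=None):
    c=robot.read_camera(n)
    if save: cv2.imwrite('pics/'+save,c['image'])
    return c
def ray(c,u,v,z):
    K,R,t=map(np.array,(c['K'],c['R'],c['t'])); t=t.ravel()
    o=-R.T@t; d=R.T@np.linalg.inv(K)@np.array([u,v,1.]); return o+d*(z-o[2])/d[2]
def proj(c,X):
    K,R,t=map(np.array,(c['K'],c['R'],c['t'])); p=K@(R@np.array(X).T+t.reshape(3,1)); return (p[:2]/p[2]).T
E
python3 - <<'E'
from h import *
for n in('top','side'):
    c=cam(n,n+'0.png'); print(n,np.round(c['K'],1).tolist(),(-np.array(c['R']).T@np.ravel(c['t'])).round(3)); print(np.round(c['R'],2).tolist())
s=robot.read_state(); print({k:np.round(v,3).tolist() for k,v in s.items()}); print(Ro.from_rotvec(s['orientation']).as_matrix().round(3))
E
```

```text
pics
top [[515.9, 0.0, 316.0], [0.0, 515.9, 195.7], [0.0, 0.0, 1.0]] [0.279 0.024 1.731]
[[0.02, -1.0, 0.01], [-0.99, -0.02, -0.12], [0.12, -0.0, -0.99]]
side [[515.6, 0.0, 327.8], [0.0, 515.6, 193.7], [0.0, 0.0, 1.0]] [-0.003  1.385  1.036]
[[-0.93, -0.36, 0.01], [-0.21, 0.52, -0.83], [0.29, -0.77, -0.56]]
{'t': 0.1, 'q': [1.11, 0.131, 1.489, 0.0, 1.523, -0.085], 'dq': [-0.0, -0.001, -0.002, 0.001, -0.0, 0.0], 'joint_torque': [0.0, -56.134, -49.31, 0.077, 0.029, -0.0], 'tool_pos': [0.22, 0.558, 0.218], 'orientation': [-0.587, -3.086, 0.002], 'force': [0.577, 0.128, -0.241], 'wrist_torque': [-0.004, 0.027, 0.043], 'opening': 0.093}
[[-0.93   0.367 -0.001]
 [ 0.367  0.93  -0.001]
 [ 0.    -0.002 -1.   ]]
```

View pics/top0.png

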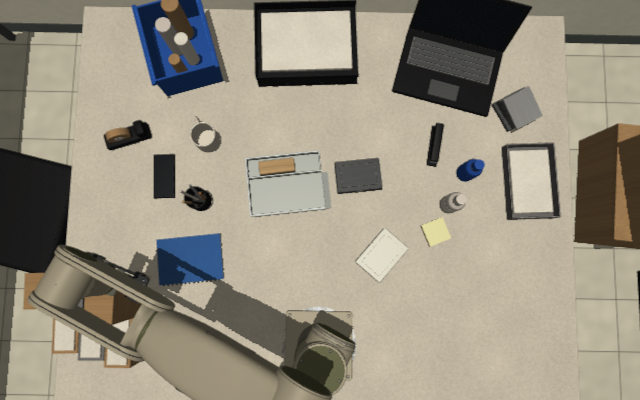

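View pics/side0.png

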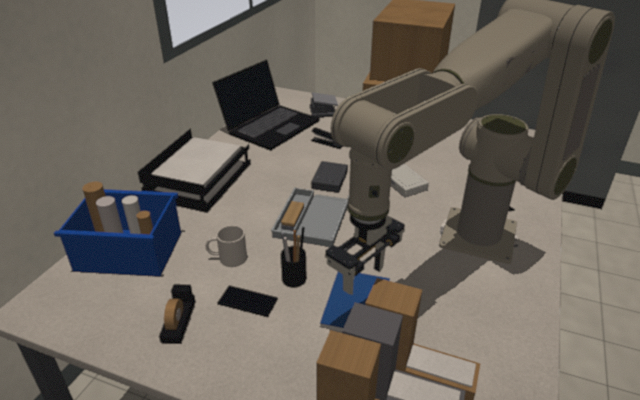

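The top view shows two slabs: a dark one at (358,176) and a white one at (381,255). The dark one is the paint tin. It also shows two bottles, white at (455,202) and blue at (471,169). The white one is meant. The pen pot is on the left at (197,197), the tray at (288,185), the stapler at (435,145) and the notes at (436,232). I'll confirm these in an enlarged crop.

```bash
python3 - <<'E'
from h import *
im=cv2.imread('pics/top0.png')[115:290,240:500]
im=cv2.resize(im,None,fx=3,fy=3,interpolation=cv2.INTER_CUBIC); im=cv2.convertScaleAbs(im,alpha=1.2)
cv2.imwrite('pics/crop0.png',im)
E
```

```text
(no output)
```

View pics/crop0.png

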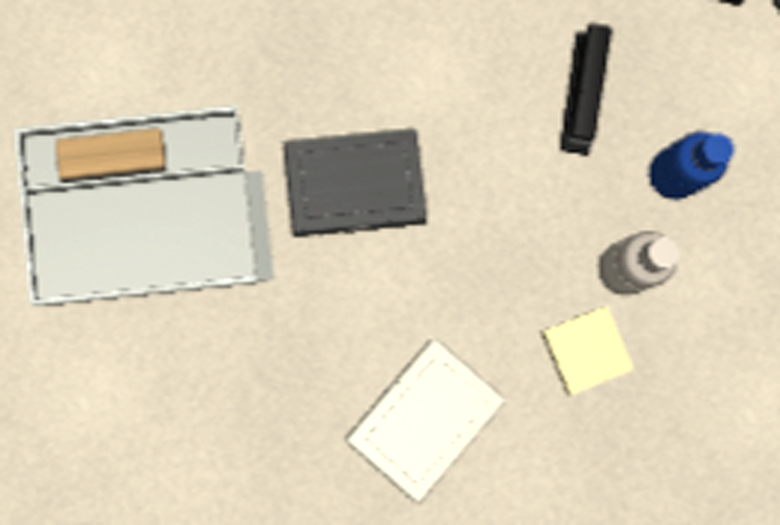

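The crop confirms the dark tin, with corners near (284,142), (415,129), (427,222) and (293,234). It also confirms the white bottle, cap at (662,250), and the tray with its lip on the right at x≈270.

```bash
cat >> h.py <<'E'
from scipy.optimize import least_squares
def fit(c,body,px,yaw0,p0):
    body=np.array(body,float);px=np.array(px,float)
    def f(p):
        w=np.c_[body[:,:2]@Ro.from_euler('z',p[2]).as_matrix()[:2,:2].T+p[:2],body[:,2]]
        return (proj(c,w)-px).ravel()
    r=least_squares(f,[*p0,yaw0]); return r.x, r.fun.reshape(-1,2)
E
python3 - <<'E'
from h import *
c=cam('top'); np.set_printoptions(precision=4,suppress=True)
P=lambda l:[(240+u/3,115+v/3) for u,v in l]
for l,z in (([(16,128),(35,303),(238,110),(257,284)],.03),([(272,280),(262,171)],0),([(284,142),(415,129),(427,222)],.036),([(293,236)],0.),([(662,250)],.16)):
    for q in P(l): print(q,ray(c,*q,z))
x,r=fit(c,[(.135,-.098,.03),(.135,.098,.03),(-.135,.098,0)],P([(16,128),(35,303),(272,280)]),1.6,(.5,.1)); print('tray',x,r)
x,r=fit(c,[(.075,-.0525,.036),(-.075,-.0525,.036),(-.075,.0525,.036),(.075,.0525,0)],P([(284,142),(415,129),(427,222),(293,236)]),1.6,(.5,-.1)); print('case',x,r)
for s,l,z in(('stap',[(585,90)],.058),('notes',[(588,350)],.02),('wtin',[(427,420)],.036),('blue cap',[(715,150)],.16),('body',[(622,268)],.0)): print(s,ray(c,*P(l)[0],z))
E
```

```text
(245.33333333333334, 157.66666666666666) [0.6082 0.2562 0.03  ]
(251.66666666666666, 216.0) [0.4129 0.2286 0.03  ]
(319.3333333333333, 151.66666666666666) [0.6334 0.0088 0.03  ]
(325.6666666666667, 209.66666666666669) [ 0.4384 -0.0154  0.03  ]
(330.6666666666667, 208.33333333333331) [ 0.446  -0.0329  0.    ]
(327.3333333333333, 172.0) [ 0.5698 -0.0198  0.    ]
(334.6666666666667, 162.33333333333334) [ 0.5969 -0.0429  0.036 ]
(378.33333333333337, 158.0) [ 0.6144 -0.1886  0.036 ]
(382.33333333333337, 189.0) [ 0.5101 -0.2022  0.036 ]
(337.6666666666667, 193.66666666666669) [ 0.4963 -0.0559  0.    ]
(460.66666666666663, 198.33333333333331) [ 0.4687 -0.4264  0.16  ]
tray [0.527  0.11   1.6947] [[ 0.0412  0.1842]
 [-0.965  -0.0785]
 [ 0.944  -0.1208]]
case [ 0.5544 -0.1224  1.6851] [[-0.2923 -0.3316]
 [ 0.6918 -0.2102]
 [ 0.2027 -0.2076]
 [-0.6097  0.7465]]
stap [ 0.6573 -0.3734  0.058 ]
notes [ 0.3728 -0.3828  0.02  ]
wtin [ 0.2926 -0.2027  0.036 ]
blue cap [ 0.5737 -0.4828  0.16  ]
body [ 0.4668 -0.4269  0.    ]
```

```bash
cat >> h.py <<'E'
T=[.527,.110,1.685]
def tray(p,T=T):
    c,s=np.cos(T[2]),np.sin(T[2]); d=np.array(p[:2])-T[:2]; return np.array([c*d[0]+s*d[1],-s*d[0]+c*d[1],p[2]])
def st():
    s=robot.read_state(); M=Ro.from_rotvec(s['orientation']).as_matrix()
    yaw=np.degrees(np.arctan2(M[1,1],M[0,1]))
    print('t',round(s['t'],2),'tray mm',(tray(s['tool_pos'])*1000).round(1),'tooly-yaw vs tray x deg',round(yaw-np.degrees(T[2]),2),'zaxis',M[:,2].round(3),'F',np.round(s['force'],1),'open',round(s['opening'],4),'q',np.round(s['q'],2))
    return s
E
python3 -m inch '[[[0,0,-1,0,0,-7,-0.29],[0,0,-1,0,0,-7,-0.29],[0,0,-1,0,0,-7,-0.29],[0,0,-1,0,0,-7,-0.29]]]'
python3 -m inch '[[[-2,-4.2,0,0,0,0,-0.29],[-2,-4.2,0,0,0,0,-0.29],[-2,-4.2,0,0,0,0,-0.29],[-2,-4.2,0,0,0,0,-0.29],[-2,-4.2,0,0,0,0,-0.29]]]'
python3 -m inch '[[[-2,-4.2,0,0,0,0,-0.29],[-2,-4.2,0,0,0,0,-0.29],[-2,-4.2,0,0,0,0,-0.29],[-2,-4.2,0,0,0,0,-0.29],[-2,-4.2,0,0,0,0,-0.29]]]'
python3 -m inch '[[[-2,-4.2,0,0,0,0,-0.29],[-2,-4.2,0,0,0,0,-0.29],[-2,-4.2,0,0,0,0,-0.29],[-2,-4.2,0,0,0,0,-0.29],[-2,-4.2,0,0,0,0,-0.29]]]'
python3 -m inch '[[[-2,-4.2,0,0,0,0,-0.29],[-2,-4.2,0,0,0,0,-0.29],[0,0,0,0,0,0,-0.29],[0,0,0,0,0,0,-0.29]]]'
python3 -c "from h import *;st()"
```

```text
t: 0.55
tool_pos: [0.2201, 0.5579, 0.2585]
orientation: [0.185, -3.136, 0.001]
force: [-0.1, -0.2, -0.0]
opening: 0.066
t: 1.05
tool_pos: [0.3436, 0.359, 0.2584]
orientation: [0.178, -3.136, 0.0]
force: [1.2, 0.1, 0.6]
opening: 0.0597
t: 1.55
tool_pos: [0.4668, 0.1615, 0.2585]
orientation: [-0.177, 3.137, 0.0]
force: [0.9, 0.7, -0.2]
opening: 0.0594
t: 2.05
tool_pos: [0.5898, -0.0359, 0.2583]
orientation: [0.177, -3.136, -0.0]
force: [0.9, 0.2, 0.3]
opening: 0.0599
t: 2.45
tool_pos: [0.6382, -0.1139, 0.2571]
orientation: [0.174, -3.134, -0.002]
force: [-0.1, -0.5, 0.8]
opening: 0.0597
t 2.45 tray mm [-235.1  -84.9  257.1] tooly-yaw vs tray x deg -0.18 zaxis [-0.002  0.001 -1.   ] F [-0.1 -0.5  0.8] open 0.0597 q [-0.26  0.25  1.28  0.    1.61 -1.94]
```

```bash

python3 -m inch '[[[0,0,4.6,0,0,0,-0.29],[0,0,4.6,0,0,0,-0.29],[0,0,4.6,0,0,0,-0.29],[0,0,4.6,0,0,0,-0.29],[0,0,4,0,0,0,-0.29]]]'
python3 -m inch '[[[0,0,1.5,0,0,0,-0.29],[1,0,0,0,0,0,-0.29],[1,0,0,0,0,0,-0.29],[0.5,0,0,0,0,0,-0.29],[0.5,0,0,0,0,0,-0.29]]]'
python3 -m inch '[[[0.5,0,0,0,0,0,-0.29],[0.5,0,0,0,0,0,-0.29],[0.5,0,0,0,0,0,-0.29],[0.5,0,0,0,0,0,-0.29],[0.5,0,0,0,0,0,-0.29]]]'
python3 -c "from h import *;st();cam('top','t1.png');cam('side','s1.png')
a=cv2.imread('pics/t1.png')[130:250,240:410];b=cv2.imread('pics/s1.png')[140:280,250:450]
cv2.imwrite('pics/c1.png',np.vstack([cv2.resize(a,(600,424),interpolation=2)[:300],cv2.resize(b,(600,420),interpolation=2)[:290]]))"
```

```text
t: 2.95
tool_pos: [0.6373, -0.111, 0.0329]
orientation: [0.18, -3.136, -0.001]
force: [0.7, 0.3, 1.1]
opening: 0.0598
t: 3.45
tool_pos: [0.6098, -0.1164, 0.0217]
orientation: [-0.177, 3.133, -0.001]
force: [2.6, -0.1, 1.5]
opening: 0.0602
t: 3.95
tool_pos: [0.5835, -0.1193, 0.0197]
orientation: [-0.177, 3.136, -0.0]
force: [2.6, 0.2, 2.7]
opening: 0.0601
t 3.95 tray mm [-234.2  -30.    19.7] tooly-yaw vs tray x deg -0.08 zaxis [ 0. -0. -1.] F [2.6 0.2 2.7] open 0.0601 q [-0.29  0.3   1.68  0.    1.17 -1.97]
```

View pics/c1.png

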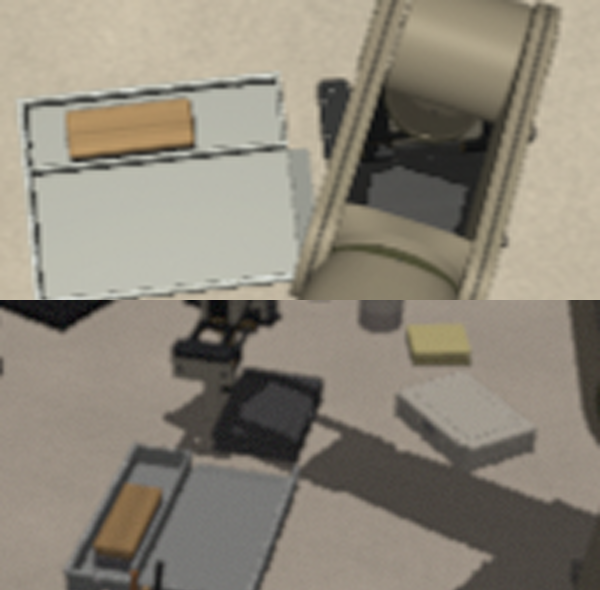

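```bash

python3 -m inch '[[[-1,0,0,0,0,0,-0.29],[-1,0,0,0,0,0,-0.29],[0,0,-4,0,0,0,-0.29],[0,0,-4,0,0,0,-0.29],[0,0,-2,0,0,8.2,-0.29]]]'
python3 -m inch '[[[0,0,0,0,0,8.2,-0.29],[0,0,0,0,0,8.2,-0.29],[0,0,0,0,0,8.2,-0.29],[0,0,0,0,0,8.2,-0.29],[0,0,0,0,0,8.2,-0.29]]]'
python3 -m inch '[[[0,0,0,0,0,8.2,-0.29],[0,0,0,0,0,8.2,-0.29],[0,0,0,0,0,8.2,-0.29],[0,0,0,0,0,8.2,-0.29],[0,0,0,0,0,8,-0.29]]]'
python3 -m inch '[[[-3.5,-2,0,0,0,0,-0.29],[-3.5,-2,0,0,0,0,-0.29],[-3.5,-2,0,0,0,0,-0.29],[-3.5,-2,0,0,0,0,-0.29],[0,0,0,0,0,0,-0.29]]]'
python3 -c "from h import *;st();cam('top','t2.png');
a=cv2.imread('pics/t2.png')[130:250,240:410]
cv2.imwrite('pics/c2.png',cv2.resize(a,(765,540),interpolation=2))"
```

```text
t: 4.55
tool_pos: [0.6062, -0.1172, 0.1234]
orientation: [0.048, 3.137, -0.002]
force: [0.7, -0.3, -0.1]
opening: 0.0596
t: 5.05
tool_pos: [0.6043, -0.1167, 0.1193]
orientation: [-1.152, -2.922, 0.0]
force: [0.0, -0.6, -0.2]
opening: 0.06
t: 5.55
tool_pos: [0.6043, -0.1167, 0.1193]
orientation: [-2.099, -2.337, 0.001]
force: [0.1, 0.4, 0.1]
opening: 0.0599
t: 6.05
tool_pos: [0.5387, -0.2694, 0.1195]
orientation: [2.097, 2.339, -0.003]
force: [0.6, 0.9, 0.6]
opening: 0.0598
t 6.05 tray mm [-378.3   31.7  119.5] tooly-yaw vs tray x deg -90.31 zaxis [-0.001 -0.001 -1.   ] F [0.6 0.9 0.6] open 0.0598 q [-0.55  0.2   1.59 -0.    1.35 -0.66]
```

View pics/c2.png

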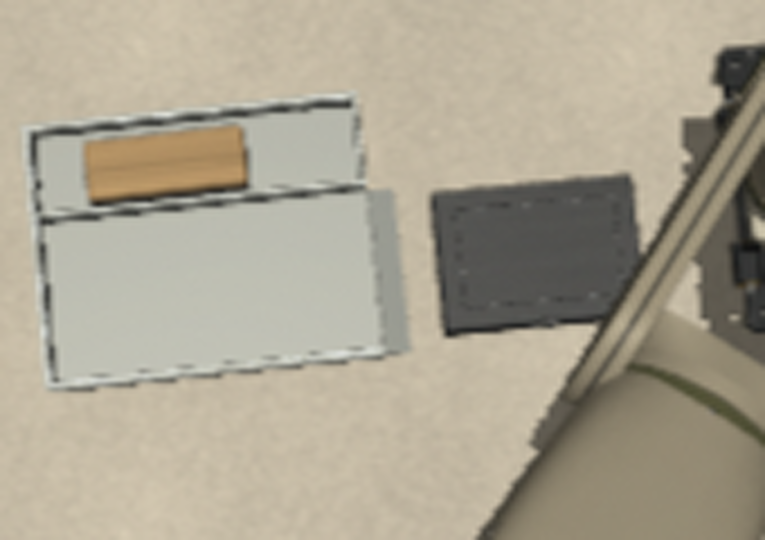

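The tray is unobstructed. The tin's top corners are at about (431,193), (629,176) and (443,329), and it looks parallel to the walls. I'll fit it relative to the tray.

```bash
python3 - <<'E'
from h import *
c=cam('top'); np.set_printoptions(precision=4,suppress=True)
P=lambda l:[(240+u/4.5,130+v/4.5) for u,v in l]
x,r=fit(c,[(.135,-.098,.03),(.135,.098,.03),(-.135,.098,0),(-.135,-.028,0)],P([(24,128),(47,389),(408,350),(397,190)]),1.6,(.5,.1)); print('tray',x,r.ravel())
y,r=fit(c,[(.075,-.0525,.036),(-.075,-.0525,.036),(.075,.0525,0)],P([(431,193),(629,176),(446,335)]),1.6,(.5,-.1)); print('case',y,r.ravel())
print(tray([*y[:2],0],x),tray([*y[:2],0]))
E
```

```text
tray [0.5259 0.1104 1.6947] [-0.1069 -0.2487  0.1075 -0.1684  0.8039  0.7815 -0.8126 -0.3691]
case [ 0.5181 -0.1274  1.6861] [-0.0441 -0.0962  0.7123 -0.6017 -0.6755  0.6933]
[-0.2351  0.0371  0.    ] [-0.2349  0.0359  0.    ]
```

```bash

python3 -m inch '[[[0,0,3,0,0,0,-0.29],[0,0,3,0,0,0,-0.29],[0,0,3,0,0,0,-0.29],[0,0,0.8,0,0,0,-0.29],[2,0,0,0,0,0,-0.29]]]'
python3 -m inch '[[[2,0,0,0,0,0,-0.29],[1,0,0,0,0,0,-0.29],[1,0,0,0,0,0,-0.29],[1,0,0,0,0,0,-0.29],[1,0,0,0,0,0,-0.29]]]'
python3 -m inch '[[[1,0,0,0,0,0,-0.29],[1,0,0,0,0,0,-0.29],[1,0,0,0,0,0,-0.29],[1,0,0,0,0,0,-0.29],[1,0,0,0,0,0,-0.29]]]'
python3 -c "from h import *;st();cam('top','t3.png');cam('side','s3.png')
a=cv2.imread('pics/t3.png')[130:230,240:410];b=cv2.imread('pics/s3.png')[160:260,250:420]
cv2.imwrite('pics/c3.png',np.vstack([cv2.resize(a,(510,300),interpolation=2),cv2.resize(b,(510,300),interpolation=2)]))"
```

```text
t: 6.65
tool_pos: [0.5373, -0.2448, 0.02]
orientation: [-2.091, -2.341, 0.001]
force: [0.2, 0.2, 0.7]
opening: 0.0599
t: 7.15
tool_pos: [0.5317, -0.1856, 0.0227]
orientation: [2.091, 2.342, 0.0]
force: [0.4, -2.0, 2.8]
opening: 0.0601
t: 7.65
tool_pos: [0.5251, -0.1351, 0.0216]
orientation: [-2.093, -2.343, 0.0]
force: [-0.4, -2.7, 1.3]
opening: 0.0601
t 7.65 tray mm [-243.3   29.8   21.6] tooly-yaw vs tray x deg -90.08 zaxis [-0.  0. -1.] F [-0.4 -2.7  1.3] open 0.0601 q [-0.35  0.16  1.83 -0.    1.15 -0.46]
```

View pics/c3.png

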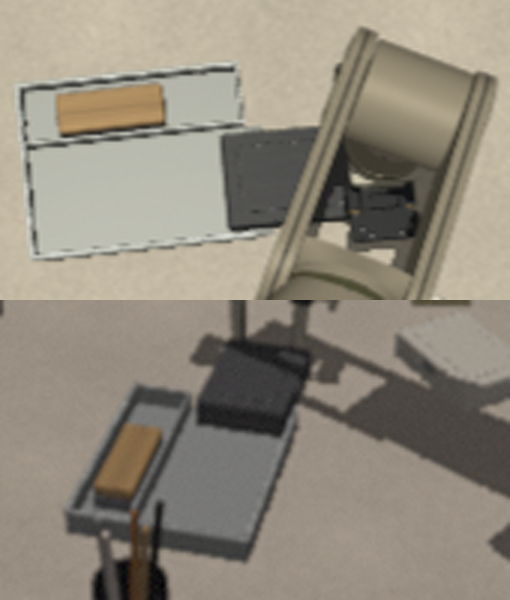

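The tin's front edge is inside the lane, with clearance on both sides. I'll keep pushing.

```bash

python3 -m inch '[[[1,0,0,0,0,0,-0.29],[1,0,0,0,0,0,-0.29],[1,0,0,0,0,0,-0.29],[1,0,0,0,0,0,-0.29],[1,0,0,0,0,0,-0.29]]]'
python3 -m inch '[[[1,0,0,0,0,0,-0.29],[1,0,0,0,0,0,-0.29],[1,0,0,0,0,0,-0.29],[1,0,0,0,0,0,-0.29],[1,0,0,0,0,0,-0.29]]]'
python3 -m inch '[[[1,0,0,0,0,0,-0.29],[1,0,0,0,0,0,-0.29],[1,0,0,0,0,0,-0.29],[1,0,0,0,0,0,-0.29],[1,0,0,0,0,0,-0.29]]]'
python3 -m inch '[[[1,0,0,0,0,0,-0.29],[1,0,0,0,0,0,-0.29],[1,0,0,0,0,0,-0.29],[1,0,0,0,0,0,-0.29],[0.5,0,0,0,0,0,-0.29]]]'
python3 -m inch '[[[0.5,0,0,0,0,0,-0.29],[0.3,0,0,0,0,0,-0.29],[0,0,0,0,0,0,-0.29]]]'
python3 -c "from h import *;st()"
```

```text
t: 8.25
tool_pos: [0.5197, -0.0855, 0.0218]
orientation: [2.092, 2.343, -0.0]
force: [0.4, -2.7, 2.1]
opening: 0.0599
t: 8.75
tool_pos: [0.514, -0.0357, 0.0217]
orientation: [2.093, 2.343, -0.0]
force: [0.4, -3.4, 1.7]
opening: 0.0602
t: 9.25
tool_pos: [0.5083, 0.014, 0.0216]
orientation: [-2.093, -2.343, 0.0]
force: [-0.1, -2.8, 1.5]
opening: 0.0598
t: 9.75
tool_pos: [0.5031, 0.0589, 0.0215]
orientation: [-2.092, -2.344, 0.0]
force: [-0.2, -3.1, 1.3]
opening: 0.0599
t: 10.05
tool_pos: [0.5022, 0.0663, 0.0214]
orientation: [-2.092, -2.343, -0.0]
force: [-0.1, 0.6, -0.3]
opening: 0.0599
t 10.05 tray mm [-40.5  29.6  21.4] tooly-yaw vs tray x deg -90.06 zaxis [-0.     0.001 -1.   ] F [-0.1  0.6 -0.3] open 0.0599 q [ 0.03  0.07  1.93  0.    1.14 -0.08]
```

Now I'll push slowly until the force rises.

```bash

python3 -m inch '[[[0.3,0,0,0,0,0,-0.29],[0.3,0,0,0,0,0,-0.29],[0.3,0,0,0,0,0,-0.29]]]'
python3 -m inch '[[[0.1,0,0,0,0,0,-0.29],[0.1,0,0,0,0,0,-0.29]]]'
python3 -m inch '[[[0.1,0,0,0,0,0,-0.29],[0.1,0,0,0,0,0,-0.29]]]'
python3 -c "from h import *;st()"
```

```text
t: 10.35
tool_pos: [0.5012, 0.0748, 0.0214]
orientation: [-2.093, -2.343, 0.001]
force: [1.0, -1.8, -0.7]
opening: 0.0601
t: 10.55
tool_pos: [0.501, 0.0769, 0.0215]
orientation: [-2.092, -2.343, 0.0]
force: [-0.2, -1.6, -0.1]
opening: 0.0598
t: 10.75
tool_pos: [0.5009, 0.0788, 0.0216]
orientation: [-2.093, -2.343, 0.0]
force: [-0.1, -1.9, -1.2]
opening: 0.0598
t 10.75 tray mm [-28.1  29.5  21.6] tooly-yaw vs tray x deg -90.08 zaxis [-0. -0. -1.] F [-0.1 -1.9 -1.2] open 0.0598 q [ 0.05  0.07  1.93 -0.    1.14 -0.06]
```

```bash

python3 -m inch '[[[0.1,0,0,0,0,0,-0.29],[0.1,0,0,0,0,0,-0.29]]]'
python3 -m inch '[[[0.1,0,0,0,0,0,-0.29],[0.1,0,0,0,0,0,-0.29]]]'
python3 -c "from h import *;st()"
```

```text
t: 10.95
tool_pos: [0.5012, 0.0796, 0.0218]
orientation: [2.091, 2.342, -0.002]
force: [2.1, -11.6, -0.0]
opening: 0.0601
t: 11.15
tool_pos: [0.5017, 0.0799, 0.0222]
orientation: [2.088, 2.341, -0.004]
force: [4.1, -20.3, 0.5]
opening: 0.0601
t 11.15 tray mm [-27.1  28.6  22.2] tooly-yaw vs tray x deg -90.02 zaxis [ 0.002 -0.005 -1.   ] F [  4.1 -20.3   0.5] open 0.0601 q [ 0.06  0.07  1.93 -0.01  1.14 -0.05]
```

```bash

python3 -m inch '[[[-2,0,0,0,0,0,-0.29],[-3,0,0,0,0,0,-1],[-3,0,-4,0,0,0,-1],[-3,0,-4,0,0,0,-1],[-3,0,-4,0,0,0,-1]]]'
python3 -m inch '[[[-3,0,-4,0,0,0,-1],[0,0,-4,0,0,0,-1],[0,0,-4,0,0,0,-1],[0,0,0,0,0,0,-1]]]'
python3 -c "from h import *;st();cam('top','t4.png');cam('side','s4.png')
a=cv2.imread('pics/t4.png')[130:245,235:495];b=cv2.imread('pics/s4.png')[100:250,250:450]
cv2.imwrite('pics/c4.png',cv2.resize(a,None,fx=3,fy=3,interpolation=2));cv2.imwrite('pics/c5.png',cv2.resize(b,None,fx=4,fy=4,interpolation=2))"
```

```text
t: 11.65
tool_pos: [0.516, -0.0572, 0.143]
orientation: [-2.092, -2.343, -0.0]
force: [1.8, -0.2, 0.2]
opening: 0.0876
t: 12.05
tool_pos: [0.5228, -0.0871, 0.2691]
orientation: [2.087, 2.335, 0.009]
force: [0.3, 0.3, 0.5]
opening: 0.0933
t 12.05 tray mm [-195.3   26.7  269.1] tooly-yaw vs tray x deg -90.11 zaxis [ 0.011 -0.002 -1.   ] F [0.3 0.3 0.5] open 0.0933 q [-0.26 -0.09  1.62  0.    1.6  -0.37]
```

View pics/c4.png

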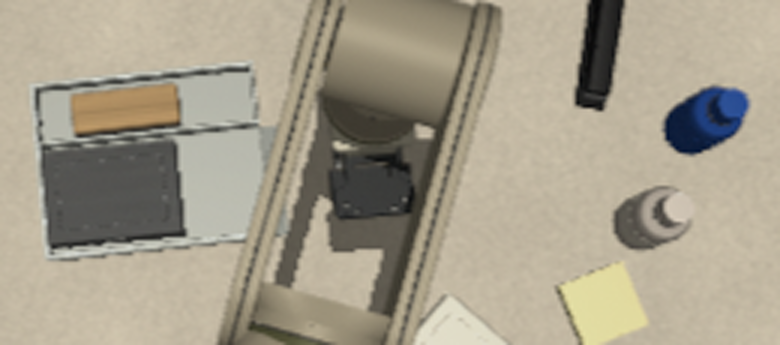

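View pics/c5.png

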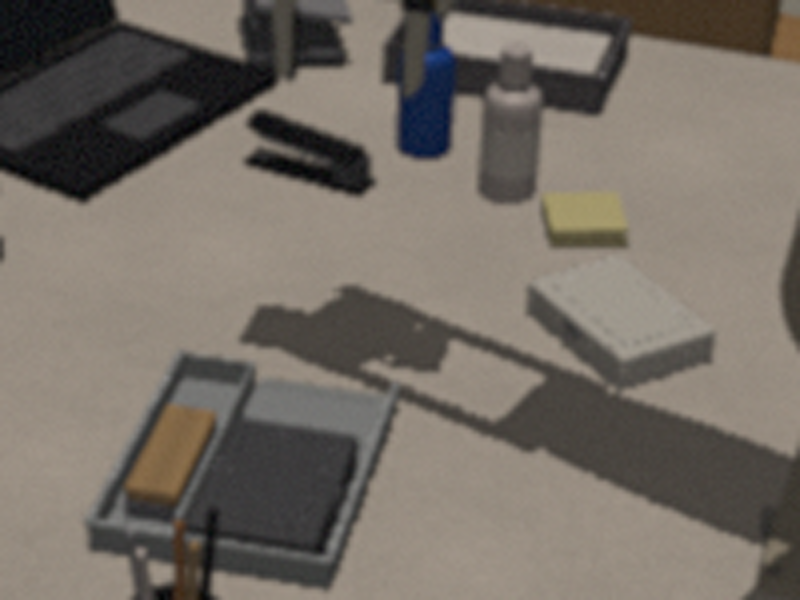

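The tin lies home, flat against the back wall in the lane. The cap top is at (679,207) in the top crop and about (517,47) in the side crop.

```bash
python3 - <<'E'
from h import *
a=cam('top');b=cam('side');np.set_printoptions(precision=4,suppress=True)
pa=np.array([235+679/3,130+207/3]);pb=np.array([250+517/4,100+47/4])
f=lambda p:np.r_[proj(a,[p])[0]-pa,proj(b,[p])[0]-pb]
r=least_squares(f,[.47,-.43,.16]);print(r.x,r.fun, ray(a,*pa,.16),ray(b,*pb,.16))
t=r.x; s=st(); M=Ro.from_rotvec(s['orientation']).as_matrix(); print('tool cm',M.T@(np.array([t[0],t[1],.124])-s['tool_pos'])*100)
y,r=fit(a,[(.075,-.0525,.036),(-.075,-.0525,.036),(-.075,.0525,.036)],[(235+u/3,130+v/3) for u,v in[(42,150),(176,139),(184,232)]],1.6,(.5,.1)); print('case',tray([*y[:2],0]),y[2]-T[2],r.ravel())
E
```

```text
[ 0.4669 -0.4285  0.1597] [-0.0133 -0.0618  0.0804  0.0104] [ 0.4667 -0.4284  0.16  ] [ 0.4671 -0.4279  0.16  ]
t 12.25 tray mm [-193.7   30.1  260.2] tooly-yaw vs tray x deg -90.06 zaxis [-0.002  0.001 -1.   ] F [-0.3 -0.6 -0.3] open 0.0929 q [-0.26 -0.08  1.63  0.    1.6  -0.37]
tool cm [-33.4668  -9.0303  13.6066]
case [0.0555 0.0333 0.    ] -0.010246381885697042 [-0.2315 -0.0233  0.1604 -0.1584  0.0711  0.1766]
```

```bash

python3 -m inch '[[[-4.2,-1.1,0,0,0,0,-1],[-4.2,-1.1,0,0,0,0,-1],[-4.2,-1.1,0,0,0,0,-1],[-4.2,-1.1,0,0,0,0,-1],[-4.2,-1.1,0,0,0,0,-1]]]'
python3 -m inch '[[[-4.2,-1.1,0,0,0,0,-1],[-4.2,-1.1,0,0,0,0,-1],[-4,-1.3,0,0,0,0,-1],[0,0,0,0,0,0,-1],[0,0,0,0,0,0,-1]]]'
python3 -c "
from h import *
s=st(); M=Ro.from_rotvec(s['orientation']).as_matrix(); print('tool cm',M.T@(np.array([.467,-.4283,.124])-s['tool_pos'])*100)"
```

```text
t: 12.75
tool_pos: [0.4875, -0.3019, 0.2593]
orientation: [-2.09, -2.341, 0.0]
force: [0.5, -0.1, -0.5]
opening: 0.0929
t: 13.25
tool_pos: [0.4669, -0.4281, 0.2589]
orientation: [-2.092, -2.338, -0.001]
force: [1.1, 1.0, 0.3]
opening: 0.093
t 13.25 tray mm [-527.7  121.   258.9] tooly-yaw vs tray x deg -90.17 zaxis [-0.003  0.003 -1.   ] F [1.1 1.  0.3] open 0.093 q [-0.82  0.21  1.32  0.    1.61 -0.93]
tool cm [-0.07017771  0.0341478  13.49252953]
```

```bash

python3 -m inch '[[[0,0,4,0,0,0,-1],[0,0,4,0,0,0,-1],[0,0,3,0,0,0,-1],[0,0,2.3,0,0,0,-1],[0,0,0,0,0,0,-1]]]' 25
python3 -m inch '[[[0,0,0,0,0,0,0],[0,0,0,0,0,0,0.25],[0,0,0,0,0,0,0.6],[0,0,0,0,0,0,1],[0,0,0,0,0,0,1]]]' 25
python3 -m inch '[[[0,0,0,0,0,0,1],[0,0,0,0,0,0,1],[0,0,0,0,0,0,1]]]' 25
python3 -c "from h import *;st()"
```

```text
t: 13.75
tool_pos: [0.4662, -0.424, 0.1232]
orientation: [-2.084, -2.338, -0.002]
force: [0.2, 0.8, 0.3]
opening: 0.0927
t: 14.25
tool_pos: [0.4682, -0.4286, 0.1296]
orientation: [2.092, 2.342, -0.0]
force: [0.6, 0.4, 0.0]
opening: 0.0576
t: 14.55
tool_pos: [0.4678, -0.4283, 0.1286]
orientation: [-2.093, -2.343, -0.0]
force: [0.5, 0.4, 0.0]
opening: 0.0338
t 14.55 tray mm [-528.   120.1  128.6] tooly-yaw vs tray x deg -90.08 zaxis [-0.  0. -1.] F [0.5 0.4 0. ] open 0.0338 q [-0.82  0.28  1.49  0.    1.38 -0.93]
```

Now I'll finish closing and do a small test lift.

```bash

python3 -m inch '[[[0,0,0,0,0,0,1],[0,0,0,0,0,0,1],[0,0,0,0,0,0,1]]]' 25
python3 -c "from h import *;st()"
python3 -m inch '[[[0,0,-0.5,0,0,0,1],[0,0,-0.5,0,0,0,1],[0,0,-1,0,0,0,1],[0,0,-1,0,0,0,1],[0,0,0,0,0,0,1]]]' 25
python3 -c "from h import *;st()"
```

```text
t: 14.85
tool_pos: [0.4679, -0.4282, 0.1286]
orientation: [-2.093, -2.343, -0.0]
force: [0.2, -0.2, -0.1]
opening: 0.0314
t 14.85 tray mm [-528.   120.1  128.6] tooly-yaw vs tray x deg -90.08 zaxis [-0.  0. -1.] F [ 0.2 -0.2 -0.1] open 0.0314 q [-0.82  0.28  1.49  0.    1.38 -0.93]
t: 15.35
tool_pos: [0.4689, -0.4293, 0.1616]
orientation: [2.09, 2.34, -0.001]
force: [0.8, -0.6, -2.0]
opening: 0.0317
t 15.35 tray mm [-529.2  119.2  161.6] tooly-yaw vs tray x deg -90.07 zaxis [ 0.003 -0.003 -1.   ] F [ 0.8 -0.6 -2. ] open 0.0317 q [-0.82  0.25  1.45  0.    1.43 -0.93]
```

```bash

python3 -m inch '[[[0,0,-1,0,0,0,1],[0,0,-2,0,0,0,1],[0,0,-2,0,0,0,1],[1,0,0,0,0,0,1],[2,0.5,0,0,0,0,1]]]' 40
python3 -m inch '[[[3,0.6,0,0,0,0,1],[3,0.6,0,0,0,0,1],[3,0.6,0,0,0,0,1],[3,0.6,0,0,0,0,1],[3,0.6,0,0,0,0,1]]]'
python3 -m inch '[[[3,0.6,0,0,0,0,1],[3,0.6,0,0,0,0,1],[3,0.6,0,0,0,0,1],[3,0.6,0,0,0,0,1],[3,0.6,0,0,0,0,1]]]'
python3 -m inch '[[[3,0.6,0,0,0,0,1],[3,0.6,0,0,0,0,1],[2.5,0.6,0,0,0,0,1],[2,0.4,0,0,0,0,1],[1,0,0,0,0,0,1]]]'
python3 -m inch '[[[0.7,0,0,0,0,0,1],[0,0,0,0,0,0,1],[0,0,0,0,0,0,1],[0,0,0,0,0,0,1]]]'
python3 -c "from h import *;st();cam('side','s6.png')
b=cv2.imread('pics/s6.png')[100:260,250:450]
cv2.imwrite('pics/c6.png',cv2.resize(b,None,fx=3.5,fy=3.5,interpolation=2))"
```

```text
t: 15.85
tool_pos: [0.4692, -0.3984, 0.2089]
orientation: [2.094, 2.341, -0.001]
force: [0.8, 0.5, -3.0]
opening: 0.0315
t: 16.35
tool_pos: [0.4817, -0.2433, 0.2075]
orientation: [-2.092, -2.342, 0.0]
force: [1.2, -0.1, -2.3]
opening: 0.0319
t: 16.85
tool_pos: [0.4944, -0.0911, 0.2075]
orientation: [-2.092, -2.342, 0.001]
force: [0.5, -0.3, -2.0]
opening: 0.0314
t: 17.35
tool_pos: [0.5033, 0.0258, 0.2076]
orientation: [-2.09, -2.344, 0.001]
force: [0.8, -0.1, -2.8]
opening: 0.0313
t: 17.75
tool_pos: [0.5034, 0.0299, 0.2086]
orientation: [2.094, 2.342, -0.0]
force: [0.1, -0.1, -1.8]
opening: 0.0315
t 17.75 tray mm [-76.9  32.6 208.6] tooly-yaw vs tray x deg -90.14 zaxis [-0. -0. -1.] F [ 0.1 -0.1 -1.8] open 0.0315 q [-0.04 -0.13  1.76 -0.    1.5  -0.15]
```

View pics/c6.png

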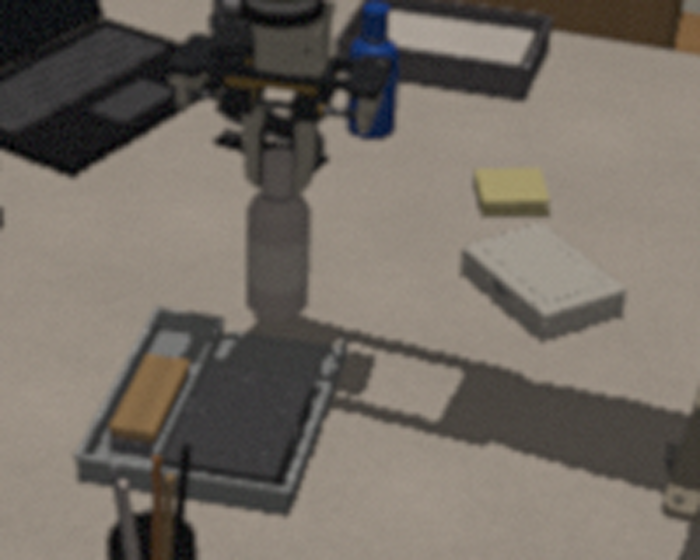

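The bottle hangs upright between the fingers, just in front of the tin. I'll centre it 1 cm further in and lower it 7 cm, then go slowly until it touches.

```bash

python3 -m inch '[[[0.5,0,0,0,0,0,1],[0.5,0,0,0,0,0,1],[0,0,1,0,0,0,1],[0,0,2,0,0,0,1],[0,0,2,0,0,0,1]]]'
python3 -m inch '[[[0,0,1,0,0,0,1],[0,0,0.7,0,0,0,1],[0,0,0.3,0,0,0,1],[0,0,0,0,0,0,1]]]'
python3 -c "from h import *;st()"
python3 -m inch '[[[0,0,0.2,0,0,0,1],[0,0,0.2,0,0,0,1],[0,0,0,0,0,0,1]]]'
python3 -c "from h import *;st()"
```

```text
t: 18.3
tool_pos: [0.5024, 0.0408, 0.1577]
orientation: [2.092, 2.343, 0.001]
force: [0.1, -0.3, -3.4]
opening: 0.0314
t: 18.7
tool_pos: [0.5024, 0.0406, 0.1387]
orientation: [2.093, 2.343, 0.0]
force: [0.9, -0.0, -2.6]
opening: 0.0319
t 18.7 tray mm [-66.1  32.4 138.7] tooly-yaw vs tray x deg -90.08 zaxis [ 0. -0. -1.] F [ 0.9 -0.  -2.6] open 0.0319 q [-0.02 -0.08  1.85  0.    1.37 -0.13]
t: 19.0
tool_pos: [0.5024, 0.0406, 0.1348]
orientation: [2.092, 2.343, 0.0]
force: [-0.2, 0.2, -1.9]
opening: 0.0316
t 19.0 tray mm [-66.1  32.3 134.8] tooly-yaw vs tray x deg -90.08 zaxis [ 0.  0. -1.] F [-0.2  0.2 -1.9] open 0.0316 q [-0.02 -0.07  1.85  0.    1.36 -0.13]
```

```bash

python3 -m inch '[[[0,0,0.1,0,0,0,1],[0,0,0.1,0,0,0,1],[0,0,0,0,0,0,1]]]'
python3 -m inch '[[[0,0,0.1,0,0,0,1],[0,0,0,0,0,0,1]]]'
python3 -c "from h import *;st()"
```

```text
t: 19.3
tool_pos: [0.5023, 0.0406, 0.1326]
orientation: [2.093, 2.343, -0.0]
force: [-0.7, -0.2, -1.8]
opening: 0.0314
t: 19.5
tool_pos: [0.5026, 0.0406, 0.1324]
orientation: [2.092, 2.343, 0.001]
force: [-0.8, -0.4, 4.0]
opening: 0.0314
t 19.5 tray mm [-66.2  32.1 132.4] tooly-yaw vs tray x deg -90.07 zaxis [ 0.001 -0.    -1.   ] F [-0.8 -0.4  4. ] open 0.0314 q [-0.02 -0.07  1.85 -0.    1.36 -0.13]
```

Force has gone from -2 N to +4 N, so the bottle is on the floor. I'll release it, rise straight up, and look.

```bash

python3 -m inch '[[[0,0,0,0,0,0,0.25],[0,0,0,0,0,0,0],[0,0,0,0,0,0,-0.3],[0,0,0,0,0,0,-0.6],[0,0,0,0,0,0,-1]]]'
python3 -m inch '[[[0,0,0,0,0,0,-1],[0,0,0,0,0,0,-1],[0,0,0,0,0,0,-1]]]'
python3 -m inch '[[[0,0,-1,0,0,0,-1],[0,0,-2,0,0,0,-1],[0,0,-3,0,0,0,-1],[0,0,-4,0,0,0,-1],[0,0,-4,0,0,0,-1]]]'
python3 -m inch '[[[-4,0,-1,0,0,0,-1],[-4.5,0,0,0,0,0,-1],[-4.5,0,0,0,0,0,-1],[-4.5,0,0,0,0,0,-1],[0,0,0,0,0,0,-1]]]'
python3 -c "from h import *;st();cam('top','t7.png');cam('side','s7.png')
a=cv2.imread('pics/t7.png')[130:240,240:370];b=cv2.imread('pics/s7.png')[140:260,260:390]
cv2.imwrite('pics/c7.png',np.hstack([cv2.resize(a,(390,330),interpolation=2),cv2.resize(b,(390,330),interpolation=2)]))"
```

```text
t: 20.0
tool_pos: [0.5023, 0.0406, 0.1315]
orientation: [-2.093, -2.343, 0.0]
force: [-0.3, 0.3, -0.4]
opening: 0.0621
t: 20.3
tool_pos: [0.5023, 0.0406, 0.1316]
orientation: [2.093, 2.343, -0.0]
force: [0.2, 0.1, 0.0]
opening: 0.0861
t: 20.8
tool_pos: [0.5018, 0.0406, 0.2736]
orientation: [-2.092, -2.343, 0.0]
force: [1.2, -0.7, 0.2]
opening: 0.0931
t: 21.3
tool_pos: [0.5218, -0.1381, 0.2821]
orientation: [2.098, 2.337, -0.002]
force: [0.1, 1.1, -0.9]
opening: 0.0929
t 21.3 tray mm [-245.9   33.5  282.1] tooly-yaw vs tray x deg -90.37 zaxis [ 0.    -0.002 -1.   ] F [ 0.1  1.1 -0.9] open 0.0929 q [-0.35 -0.05  1.56 -0.    1.63 -0.46]
```

View pics/c7.png

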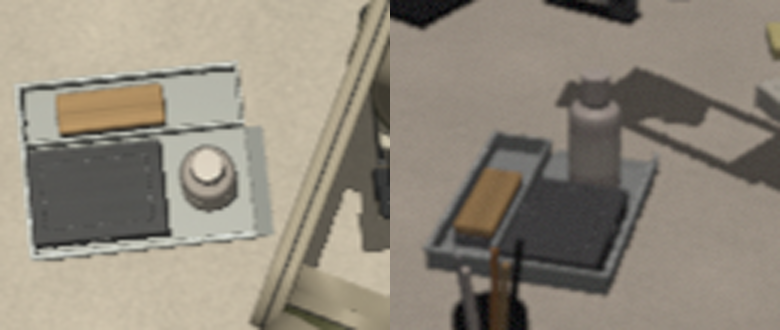

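The bottle stands upright and released in front of the tin. The cap is at about (208,163) and the body at (208,178) in the left half. The tin is still home. I'll run a quick numeric check and hand in.

```bash
python3 - <<'E'
from h import *
c=cam('top'); p=ray(c,240+208/3,130+163/3,.164); print('bottle cap in tray',tray(p).round(4))
y,r=fit(c,[(.075,-.0525,.04),(-.075,-.0525,.04),(-.075,.0525,.04)],[(240+u/3,130+v/3) for u,v in[(27,148),(161,138),(170,233)]],1.6,(.5,.1)); print('case',tray([*y[:2],0]).round(4),y[2]-T[2])
robot.close_job()
E
```

```text
bottle cap in tray [-0.0678  0.032   0.164 ]
case [0.055  0.0329 0.    ] -0.017568811159581532
the job is handed in; nothing more can be done
```

The tray is loaded and the job is handed in; it reported no verdict, so this rests on my own checks. I pushed the dark tin sideways into line with two fingertips, then slid it flat through the open end. The pushing force rose to 20 N when it met the back wall. I then lifted the white bottle by its cap, lowered it until it touched the tray floor, and let go.

| Final check (tray frame) | Measured | Allowed |
|---|---|---|
| Tin x, y | 55 mm, 33 mm | 46–72 mm, 18–48 mm |
| Tin angle to the tray | about 0.02 rad | under 0.12 rad |
| Bottle x, y | -68 mm, 32 mm | -92 to -35 mm, -5 to 71 mm |

- **Bottle:** it looks upright in both camera views, and the fingers are clear of it.
- **Other objects:** the arm touched nothing else that I could see. I did not measure their positions again at the end.
- **Time:** about 21 s on the robot's clock.
- **Failed checks:** none failed. The camera fits of the tray's angle varied by about 0.01–0.02 rad, well inside the limits.

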